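Lower the drilled platen onto the specimen press

TASK

Fit the specimen press with its platen: pick up the drilled metal plate by its upright grip, lower it over the tall guide rod of the press, keeping it level and in hand all the way down, and leave it lying flat on the press base, lined up lengthwise with the base, with its grip above the base. Leave the similar plate without a hole where it is.

Things in the scene. Friction and masses are not known exactly. Their poses are not given: they have to be found in the camera images.
- platen_grip (a point): centre of the upright grip of the loose drilled plate (platen), bare steel, 0.14 to 0.28 kg, flat on the worktop at first. Plate 170 x 60 x 8 mm; it reaches 45 mm behind this point (-x) and 125 mm ahead (+x, to the hole). Grip: block 36 mm long (x), 14 mm thick (y), 44 mm tall on the plate's top, its top 52 mm above the underside; this point is 30 mm above the underside. z up
- platen_hole (a point): centre of the platen's through hole, at the level of the plate's underside, 95 mm along +x from the grip's centre. The hole is 28 mm wide; round it a collar of 40 mm outer diameter rises 22 mm above the plate's top. Same axes as platen_grip
- blank_grip (a point): centre of the grip of the other plate, the blank: same outline, grip and bare steel as the platen but with no hole and no collar; a bystander to leave alone. 30 mm above its underside; x along the plate
- rod_foot (a point): foot of the press's guide rod, on its axis, level with the base's top, 14 mm above the worktop. The press is fixed: a grey flat base 190 x 90 mm with a vertical steel rod of 14 mm diameter rising 120 mm above the base's top (last 8 mm tapered). x points along the base, z up; the base reaches 40 mm ahead of the rod (+x) and 150 mm behind it (-x)
- rod_tip (a point): top of the guide rod, on its axis, 134 mm above the worktop
- press_seat (a point): point on the top of the press base, 95 mm from the rod along the base (-x of rod_foot), on its middle line: the platen's grip stands above this point when the platen is home. Same axes as rod_foot
Not all that is in view belongs to the job. Leave any yellow look-alike of the part that bears platen_grip alone.

How it is judged:
On the way:
1. the drilled plate is on the rod, its hole at least 20 mm below the rod's tip, level within 12 degrees (horizontal distance between platen_hole and rod_foot below 0.015 m and z of platen_hole in the frame of rod_foot below 0.1 m and angle between platen_grip's own z axis and vertical below 0.21 rad), for 0.1 s.
At the end, for the whole second after the job is handed in: The drilled plate lies flat on the press base (underside at the hole less than 6 mm above it, level within 5 degrees), the rod through its hole, its grip within 32 mm of the seat point, so that plate and base are in line within about 15 degrees; it is released and at rest (horizontal distance between platen_hole and rod_foot below 0.015 m and z of platen_hole in the frame of rod_foot below 0.006 m and angle between platen_grip's own z axis and vertical below 0.09 rad and horizontal distance between platen_grip and press_seat below 0.032 m and linear speed of platen below 0.02 m/s and contact force between the fingers and platen below 0.1 N); the robot touches nothing.
It fails at once if the platen is let go on the rod more than 25 mm above the base (horizontal distance between platen_hole and rod_foot below 0.02 m and z of platen_hole in the frame of rod_foot between 0.025 and 0.115 m and contact force between the fingers and platen below 0.05 N).
It fails at once if the platen is tilted more than 15 degrees while on the rod (horizontal distance between platen_hole and rod_foot below 0.02 m and z of platen_hole in the frame of rod_foot between -0.01 and 0.115 m and angle between platen_grip's own z axis and vertical above 0.26 rad).
It fails at once if the plate without a hole is moved more than 30 mm (distance of blank_grip from where it was at the start of the episode above 0.03 m).
It also fails if it takes over 48 s, if anything falls off the work surface, if the arm or the gripper's body presses on something with over 40 N, if the wrist force passes 120 N, or if a joint passes its speed limit or range.

ROBOT

A 6-joint arm with a two-finger parallel gripper is mounted at the origin on a cart in front of the work surface, level with it; the furniture and walls round the work are solid. World frame = base frame: x ahead of the robot, y to its left, z up, the work surface at z = 0. Lengths are in m, angles in rad, forces in N, time in s.
With the tool pointing down it reaches from about 0.4 to 0.825 m from the base axis. Payload 7 kg.
Tool frame: the origin (TCP) lies midway between the tips of the shut fingers; the grasp point (between the pads) lies 19 mm behind it; z points along the fingers, y is the line along which they close (so a half turn about z gives the same grasp; the last joint's range is limited). The gripper opens to 88 mm and grips with 3 to 60 N. Pads are 19 mm wide; open, the fingers measure 130 mm over their backs; the gripper's body (78 mm by 193 mm) begins 47 mm behind the grasp point.
Start: joints at [-0.872, 0.359, 0.012, 0, -1.224, -0.288], TCP at [0.27, -0.619, 0.227] pointing down, gripper open.
Joint ranges: [-3.07, 3.07], [-1.43, 2.12], [-1.02, 1.25], [-3.03, 1.67], [-3.05, -0], [-3.03, 3.03]. Speed limits (rad/s): [2.39, 2.39, 3.01, 3.14, 3.14, 3.14].

INTERFACE

Orientations are given as [roll, pitch, yaw] about the fixed x, y, z axes, in that order (R = Rz(yaw) Ry(pitch) Rx(roll)).
In Python, from station import arm, grab_frame, camera_params, spot_in gives the robot as it stands.
- The arm moves only by the shell command python3 -m jog 'ROWS' [FORCE]. ROWS is JSON, a list that holds one entry, the list of rows, each a list of 7 numbers: the shift along the tool's x, y, z in mm, then the turn, a rotation vector about the tool's x, y, z in rad, then the finger opening in mm, from 0 to 87.6. In form: [[[x, y, z, wx, wy, wz, fingers], ...]]. A call has 1 to 20 rows; each row is the pose to reach, as a shift and turn from the pose commanded when the call began, along the tool's axes at that moment; what a row does not reach only later rows make up. A row lasts 1/8 s, in which the tool goes at most 62.5 mm and 10.7 degrees, less where a joint would pass 70% of its speed; a pose out of reach is approached as far as the arm can. A call with a gripper value outside its range is refused whole. The fingers move at their own pace and stop on an object; FORCE is the grip in N (left out, the last holds). Time passes only in rows, so rows that repeat a pose let the fingers close. It gives the time, the measured TCP pose, the force, the opening and the grip force at its end, in the units of the state.
- arm.get_state(): the state, without advancing time (a new reading comes with each control period).
- grab_frame(name): name is "scene" or "top" or "wrist"; returns (picture, depth): 384x512x3 uint8, blue, green, red; 384x512 float32, m along the optical axis (not along the pixel's ray), 0 where there is no reading.
- camera_params(name): a dict with "mtx" (3x3 intrinsics, pixels), "R" (3x3) and "t" (3): a world point X has camera coordinates R X + t. Camera axes: x right, y down, z forward; pixel columns grow to the right and rows downward; lengths in m; the calibration is good to about 2 mm. A picture is of the moment at which its call begins: read the wrist's pose just before it. camera_params takes no time and is no camera call; for the wrist camera it gives the pose at the moment of the call.
- arm.job_done(): hands the job in; it is judged then, once.
Trained networks look in the newest picture that a camera, given by its name, has taken for a name from the list of things; names that differ only in an ending like _2 or _b are one class to them, and where a whole thing is asked for, a point or a joint stands for the part that bears it (a point fixed in the world has none). Each returns a list of dicts, best first, with "confidence" (0 to 1); they miss things now and then, are a little off and sometimes report something else, mostly with a low value. They report only what shows in the picture. A call takes as long as a camera call. They do not tell look-alikes from the thing itself.
- spot_in(query, camera): "uv" ([column, row] in pixels, amid what is visible of it).
The state is a dict: "t": time; "q": joint angles; "qd": joint speeds; "joint_efforts": joint torques, N m; "eef_pos": TCP position; "ee_rot": TCP orientation; "force": force on the tool from outside, world axes, zero at the start; "moment": the same for the moment, N m; "width": finger opening in m; "gripper_force": force on a finger pad.
Only numpy, scipy, OpenCV 4.12 (cv2) and the standard library are available. Lean on these libraries where they do the work, as an engineer would, in place of code of your own. Each camera call takes 0.05 s, during which the arm holds its last target. There are 200 camera calls.

## Working session

There is one attempt and no reset: what is moved stays moved. The work goes in short steps, Python scripts to look and compute and a shell command to move; the robot and the scene stay as the last step left them, time stands still between calls to the robot, and variables do not carry over. Pictures are saved under pics/ and viewed, at most 10 in all, crops included, and the job is handed in when it is done.

```bash
mkdir -p pics; cat > h.py <<'E'
import numpy as np, cv2
from station import arm, grab_frame, camera_params, spot_in
def world(cam,uv,d,P=None):
    P=P or camera_params(cam);K=np.array(P["mtx"]);R=np.array(P["R"]);t=np.array(P["t"]).ravel()
    r=np.linalg.inv(K)@np.array([uv[0],uv[1],1.])
    return R.T@(r*d-t)
def atz(cam,uv,z,P=None):
    P=P or camera_params(cam);K=np.array(P["mtx"]);R=np.array(P["R"]);t=np.array(P["t"]).ravel()
    r=R.T@np.linalg.inv(K)@np.array([uv[0],uv[1],1.]);c=-R.T@t
    return c+r*(z-c[2])/r[2]
def cloud(cam,d,P=None):
    P=P or camera_params(cam);K=np.array(P["mtx"]);R=np.array(P["R"]);t=np.array(P["t"]).ravel()
    v,u=np.indices(d.shape);p=np.stack([u,v,np.ones_like(u)],-1)@np.linalg.inv(K).T*d[...,None]
    return (p-t)@R
E
python3 - <<'E'
from h import *
ims=[]
for c in ["top","scene"]:
    im,d=grab_frame(c); np.savez(f"{c}.npz",im=im,d=d)
    for q in ["platen_grip","platen_hole","blank_grip","rod_tip","rod_foot","press_seat"]:
        for r in spot_in(q,c)[:3]:
            u,v=r["uv"]; dd=d[int(v),int(u)]
            print(c,q,np.round(r["uv"]),round(r["confidence"],2),np.round(world(c,(u,v),dd),3))
    cv2.imwrite(f"pics/{c}0.png",cv2.resize(im,(800,600)))
s=arm.get_state();print(s["eef_pos"],s["ee_rot"],s["t"])
E
```

```text
top platen_grip [159. 170.] 0.84 [0.628 0.398 0.008]
top platen_grip [273. 214.] 0.59 [0.497 0.026 0.01 ]
top platen_hole [161. 174.] 0.95 [0.615 0.392 0.007]
top platen_hole [275. 214.] 0.56 [0.497 0.018 0.005]
top blank_grip [208. 192.] 0.75 [0.563 0.238 0.008]
top rod_tip [331. 216.] 0.61 [ 0.497 -0.162  0.011]
top rod_foot [331. 216.] 0.56 [ 0.497 -0.162  0.011]
top press_seat [330. 217.] 0.93 [ 0.494 -0.16   0.011]
scene platen_grip [282. 212.] 0.96 [0.501 0.017 0.008]
scene platen_grip [150. 275.] 0.68 [0.612 0.397 0.01 ]
scene platen_hole [150. 276.] 0.9 [0.611 0.398 0.009]
scene platen_hole [280. 210.] 0.76 [0.508 0.016 0.01 ]
scene blank_grip [214. 248.] 0.55 [0.553 0.236 0.01 ]
scene rod_tip [318. 181.] 0.91 [ 0.493 -0.157  0.014]
scene rod_foot [316. 179.] 0.78 [ 0.501 -0.162  0.015]
scene press_seat [316. 180.] 0.59 [ 0.499 -0.156  0.017]
[ 0.26953544 -0.6188244   0.22658416] [-3.14154703e+00  6.16521323e-05 -2.73079522e+00] 0.7
```

View pics/top0.png

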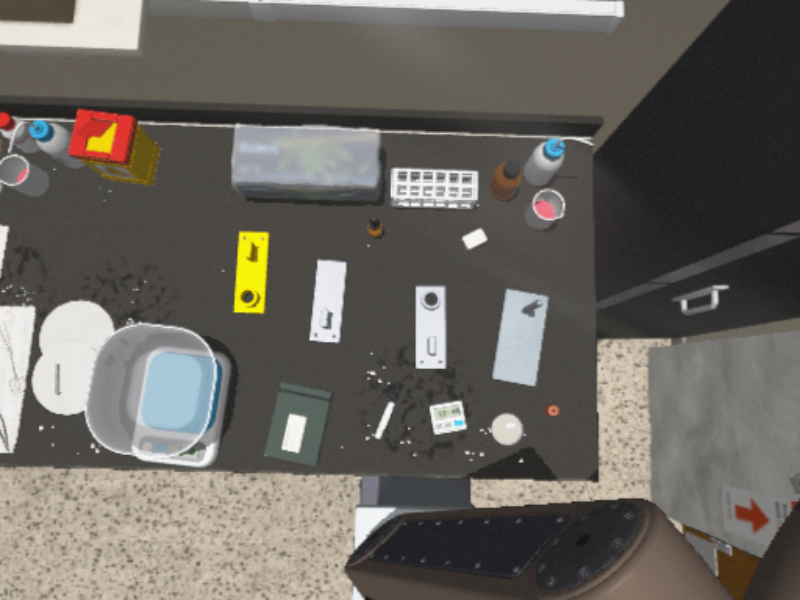

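View pics/scene0.png

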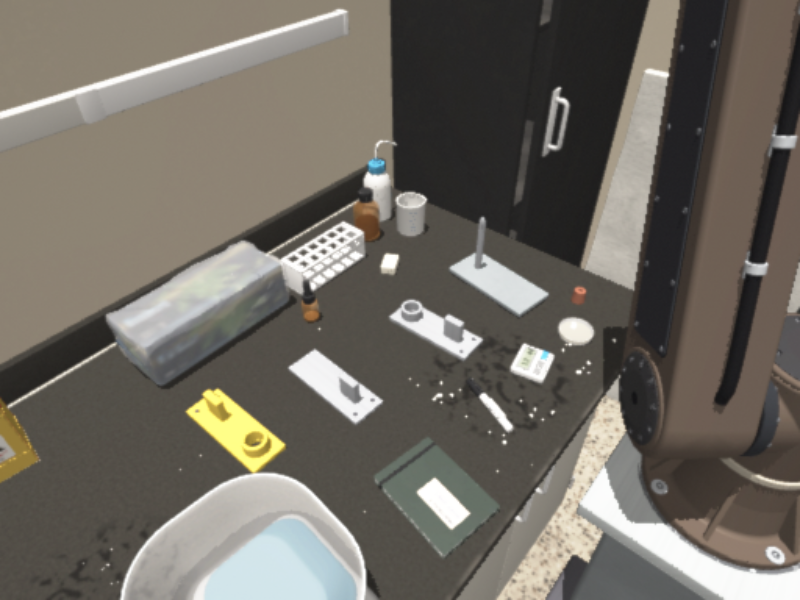

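```bash
python3 - <<'E'
from h import *
for c in ["top","scene"]:
    z=np.load(c+".npz");W=cloud(c,z["d"]);ok=z["d"]>0
    for n,(x0,y0) in dict(A=(.62,.395),B=(.5,.02),C=(.56,.237),P=(.497,-.16)).items():
        near=ok&(np.hypot(W[...,0]-x0,W[...,1]-y0)<.15)
        for zl,zh in [(.005,.02),(.026,.034),(.04,.056),(.07,.15)]:
            m=(near&(W[...,2]>zl)&(W[...,2]<zh)).astype(np.uint8)
            k,l,st,_=cv2.connectedComponentsWithStats(m)
            for i in range(1,k):
                if st[i,4]<6: continue
                p=W[l==i]; (cx,cy),(w,h),a=cv2.minAreaRect(p[:,:2].astype(np.float32)*1000)
                print(c,n,zl,st[i,4],"mean",np.round(p.mean(0),3),"rect",[round(float(v)) for v in (cx,cy,w,h,a)],"bgr",z["im"][l==i].mean(0).round())
E
```

```text
top A 0.005 654 mean [0.62  0.393 0.008] rect [618, 394, 173, 61, 0] bgr [ 12. 232. 238.]
top A 0.005 88 mean [0.606 0.254 0.008] rect [600, 253, 14, 92, 87] bgr [226. 222. 220.]
top A 0.005 12 mean [0.566 0.405 0.014] rect [566, 404, 10, 26, 68] bgr [ 10. 119. 138.]
top A 0.026 57 mean [0.561 0.393 0.029] rect [561, 394, 37, 37, 31] bgr [ 11. 225. 237.]
top A 0.04 54 mean [0.655 0.394 0.05 ] rect [656, 395, 34, 13, 3] bgr [ 10. 224. 234.]
top B 0.005 688 mean [0.507 0.019 0.008] rect [514, 19, 64, 170, 89] bgr [229. 223. 221.]
top B 0.005 7 mean [0.575 0.01  0.009] rect [575, 10, 20, 5, 29] bgr [90. 89. 89.]
top B 0.005 82 mean [ 0.478 -0.121  0.013] rect [476, -122, 10, 100, 81] bgr [174. 168. 160.]
top B 0.005 38 mean [0.381 0.085 0.011] rect [381, 85, 13, 29, 65] bgr [59. 56. 56.]
top B 0.005 32 mean [ 0.357 -0.011  0.014] rect [356, -11, 6, 55, 12] bgr [225. 224. 224.]
top B 0.026 54 mean [0.568 0.019 0.029] rect [567, 20, 36, 35, 2] bgr [204. 198. 195.]
top B 0.04 58 mean [0.473 0.018 0.05 ] rect [474, 18, 35, 13, 0] bgr [208. 202. 200.]
top C 0.005 765 mean [0.563 0.232 0.008]
[... 2091 characters left out ...]
13] rect [570, 382, 13, 2, 32] bgr [ 74. 178. 205.]
scene C 0.026 25 mean [0.517 0.239 0.03 ] rect [521, 239, 36, 8, 10] bgr [134. 133. 133.]
scene C 0.026 40 mean [0.563 0.381 0.03 ] rect [562, 380, 12, 34, 88] bgr [119. 240. 248.]
scene C 0.04 98 mean [0.519 0.236 0.05 ] rect [522, 234, 37, 15, 0] bgr [197. 197. 197.]
scene P 0.005 1176 mean [ 0.488 -0.16   0.015] rect [497, -173, 106, 192, 81] bgr [210. 210. 206.]
scene P 0.026 7 mean [ 0.55  -0.171  0.03 ] rect [550, -171, 10, 3, 37] bgr [136. 135. 135.]
scene P 0.04 19 mean [ 0.549 -0.172  0.048] rect [550, -171, 13, 9, 32] bgr [137. 136. 136.]
scene P 0.07 85 mean [ 0.55  -0.172  0.104] rect [550, -173, 13, 12, 30] bgr [129. 129. 129.]
```

The views agree on positions. In the top view, the platen with its collar is at (430,325) px, the blank at (328,300), the yellow decoy at (250,270) and the press with its rod at (520,335).

- **Platen grip:** (0.474, 0.018), yaw about 0.01.
- **Rod:** (0.551, -0.172), base yaw about -0.156.

Next I move above the grip.

```bash
python3 -m jog '[[[-60,70,0,0,0,0.05,80],[-120,138,0,0,0,0.1,80],[-441,503,0,0,0,0.4,80],[-441,503,0,0,0,0.4,80],[-441,503,0,0,0,0.4,80],[-441,503,0,0,0,0.4,80],[-441,503,0,0,0,0.4,80],[-441,503,0,0,0,0.4,80],[-441,503,0,0,0,0.4,80],[-441,503,0,0,0,0.4,80],[-441,503,0,0,0,0.4,80],[-441,503,0,0,0,0.4,80],[-441,503,0,0,0,0.4,80],[-441,503,0,0,0,0.4,80]]]' 20
python3 - <<'E'
from h import *
s=arm.get_state();P=camera_params("wrist");im,d=grab_frame("wrist");print(s["t"],s["eef_pos"],s["ee_rot"])
W=cloud("wrist",d,P)
for n,zl,zh in [("grip",.044,.058),("collar",.024,.036),("plate",.004,.014)]:
    m=((d>0)&(abs(W[...,2]-(zl+zh)/2)<(zh-zl)/2)&(abs(W[...,1]-.02)<.06)).astype(np.uint8)
    k,l,st,_=cv2.connectedComponentsWithStats(m)
    for i in range(1,k):
        if st[i,4]<60: continue
        p=W[l==i];print(n,st[i,4],p.mean(0).round(4),np.round(cv2.minAreaRect(p[:,:2].astype(np.float32)*1000)[0],1),np.round(cv2.minAreaRect(p[:,:2].astype(np.float32)*1000)[1:][0],1),cv2.minAreaRect(p[:,:2].astype(np.float32)*1000)[2])
cv2.imwrite("pics/w1.png",im)
E
```

```text
t: 2.45
eef_pos: [0.4727, 0.0175, 0.2267]
ee_rot: [3.142, 0.0, -3.132]
force: [0.5, 0.4, -0.0]
width: 0.08
gripper_force: 0.0
2.45 [0.4726584  0.01750539 0.22665319] [ 3.14157258e+00  7.25945212e-05 -3.13198766e+00]
grip 301 [0.4733 0.0156 0.0521] [474.   15.6] [35.3 13. ] 0.6035460233688354
collar 328 [0.568  0.0179 0.0296] [568.8  17.7] [38.8 38.5] 82.6012954711914
plate 61 [0.3867 0.0771 0.0112] [385.3  76.7] [22.8  6.1] 0.9878390431404114
plate 3518 [0.4999 0.0163 0.0088] [514.7  16.6] [170.8  60.1] 1.3104578256607056
```

```bash
python3 -m jog '[[[-1,-1,40,0,0,-0.004,80],[-1,-1,90,0,0,-0.004,60],[-1,-1,140,0,0,-0.004,50],[-1,-1,180,0,0,-0.004,50],[-1,-1,200,0,0,-0.004,50],[-1,-1,208,0,0,-0.004,50],[-1,-1,208,0,0,-0.004,50],[-1,-1,208,0,0,-0.004,20],[-1,-1,208,0,0,-0.004,5],[-1,-1,208,0,0,-0.004,5],[-1,-1,208,0,0,-0.004,5],[-1,-1,208,0,0,-0.004,5],[-1,-1,208,0,0,-0.004,5]]]' 55
```

```text
t: 4.12
eef_pos: [0.4741, 0.0175, 0.0188]
ee_rot: [3.142, 0.0, -3.127]
force: [-1.1, -1.0, 6.4]
width: 0.0137
gripper_force: 55.0
```

```bash
python3 -m jog '[[[0,0,-10,0,0,0,5],[0,0,-30,0,0,0,5],[0,0,-60,0,0,0,5],[0,0,-95,0,0,0,5],[0,0,-130,0,0,0,5],[0,0,-160,0,0,0,5],[0,0,-170,0,0,0,5],[0,-15,-170,0,0,0.02,5],[4,-45,-170,0,0,0.05,5],[8,-80,-170,0,0,0.08,5],[12,-115,-170,0,0,0.12,5],[17,-150,-170,0,0,0.15,5],[19,-168,-170,0,0,0.17,5],[19.5,-175,-170,0,0,0.17,5],[19.5,-175,-170,0,0,0.17,5],[19.5,-175,-170,0,0,0.17,5]]]' 55
cat > m.py <<'E'
from h import *
import sys
n=sys.argv[1]
s=arm.get_state();P=camera_params("wrist");im,d=grab_frame("wrist");print(s["t"],s["eef_pos"],s["ee_rot"],s["width"])
W=cloud("wrist",d,P);cv2.imwrite(f"pics/{n}.png",im)
imt,dt=grab_frame("top");T=cloud("top",dt);ims,ds=grab_frame("scene");S=cloud("scene",ds)
cv2.imwrite(f"pics/{n}s.png",cv2.resize(ims[80:330,180:430],(750,750*250//250))[:600]);np.savez(n,W=W,T=T,S=S)
def rect(p): 
    r=cv2.minAreaRect(p[:,:2].astype(np.float32)*1000); return np.round(r[0],1),np.round(r[1],1),round(r[2],1)
z0=s["eef_pos"][2]-.018 # plate underside
for c,Q,dd in [("wrist",W,d),("top",T,dt),("scene",S,ds)]:
    near=(dd>0)&(abs(Q[...,0]-.5)<.15)&(abs(Q[...,1]+.165)<.1)
    for nm,lo,hi in [("platetop",z0+.002,z0+.014),("collar",z0+.024,z0+.036),("rod",.04,min(.136,z0-.004)),("base",.008,.019)]:
        p=Q[near&(Q[...,2]>lo)&(Q[...,2]<hi)]
        if len(p)<8: continue
        sl=""
        if nm=="platetop": sl=np.linalg.lstsq(np.c_[p[:,:2],np.ones(len(p))],p[:,2],rcond=None)[0][:2].round(3)
        print(c,nm,len(p),p.mean(0).round(4),*rect(p),"slope",sl)
E
python3 m.py w2
```

```text
t: 6.12
eef_pos: [0.4569, -0.1574, 0.1881]
ee_rot: [3.142, -0.001, 2.987]
force: [-0.6, -0.3, -1.9]
width: 0.0137
gripper_force: 55.0
6.125 [ 0.45693816 -0.15743059  0.18814979] [ 3.14156181e+00 -6.92935371e-04  2.98678066e+00] 0.01371662132177662
wrist platetop 5997 [ 0.4406 -0.1558  0.178 ] [ 467.7 -160. ] [ 60.3 112. ] 81.0 slope [0.001 0.001]
wrist collar 537 [ 0.4452 -0.1566  0.2   ] [ 444.3 -156.3] [45.2 11.3] 81.4 slope 
wrist base 2227 [ 0.4208 -0.1591  0.0145] [ 409.7 -181.4] [150.9  64.9] 60.3 slope 
top platetop 119 [ 0.5399 -0.1667  0.1767] [ 496.4 -161.8] [ 61.1 169.9] 80.9 slope [-0.003 -0.   ]
top collar 22 [ 0.5656 -0.1707  0.1986] [ 566.  -170.1] [ 6.2 26.1] 1.3 slope 
top base 99 [ 0.4454 -0.1753  0.0132] [ 470.9 -170. ] [258.4  68.7] 12.7 slope 
scene platetop 561 [ 0.4817 -0.1485  0.1783] [ 496.8 -162.2] [ 65.  172.7] 82.3 slope [-0.002 -0.037]
scene collar 89 [ 0.4799 -0.1471  0.1996] [ 500.8 -147.8] [126.   45.4] 7.3 slope 
scene rod 116 [ 0.5502 -0.1722  0.0905] [ 550.6 -173.5] [13.3 12. ] 42.9 slope 
scene base 1144 [ 0.4879 -0.161   0.0149] [ 472.8 -165.5] [116.  244.6] 90.0 slope
```

View pics/w2.png

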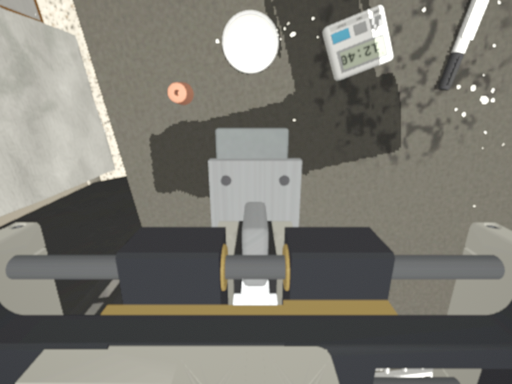

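View pics/w2s.png

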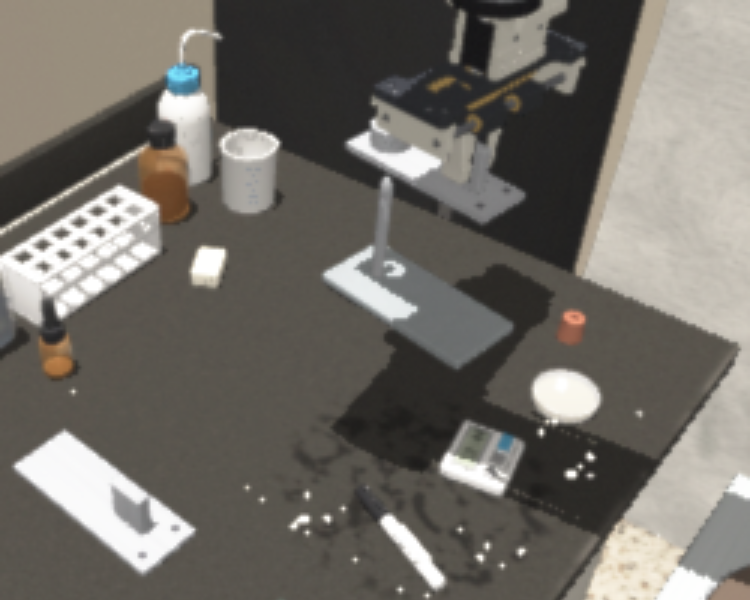

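Underside is at about 0.170 and the plate is level. Comparing the same-camera biases, the rod sits about (+1, -2.5) mm from the hole. I correct for that and lower halfway.

```bash
python3 -m jog '[[[-1.4,-2.3,0,0,0,0,5],[-1.4,-2.3,8,0,0,0,5],[-1.4,-2.3,18,0,0,0,5],[-1.4,-2.3,28,0,0,0,5],[-1.4,-2.3,38,0,0,0,5],[-1.4,-2.3,48,0,0,0,5],[-1.4,-2.3,56,0,0,0,5],[-1.4,-2.3,60,0,0,0,5],[-1.4,-2.3,60,0,0,0,5]]]' 55
python3 m.py w3
```

```text
t: 7.4
eef_pos: [0.458, -0.1604, 0.1284]
ee_rot: [-3.141, -0.0, 2.986]
force: [0.2, -0.3, -3.4]
width: 0.014
gripper_force: 55.0
7.4 [ 0.45802853 -0.16035879  0.12836259] [-3.14143358e+00 -4.10377325e-04  2.98641964e+00] 0.014031483950466926
wrist platetop 5988 [ 0.4418 -0.1587  0.1182] [ 468.9 -162.8] [ 60.2 112.3] 81.3 slope [0.001 0.   ]
wrist collar 534 [ 0.4463 -0.1591  0.1402] [ 445.4 -159.2] [45.3 11. ] 80.9 slope 
wrist base 2460 [ 0.4152 -0.1594  0.0145] [ 404.4 -180.4] [147.4  55.8] 59.9 slope 
top platetop 125 [ 0.5354 -0.1708  0.1174] [ 497.9 -166. ] [ 59.9 170.8] 81.5 slope [0.002 0.001]
top collar 27 [ 0.5647 -0.1719  0.1388] [ 564.7 -171.1] [11.  33.8] 8.0 slope 
top base 154 [ 0.4837 -0.1624  0.0134] [ 469.3 -157.8] [256.5  78.5] 14.0 slope 
scene platetop 509 [ 0.4813 -0.1503  0.1187] [ 497.  -163.9] [ 63.3 173.4] 82.1 slope [ 0.001 -0.038]
scene collar 70 [ 0.4694 -0.1506  0.1398] [ 504.8 -155. ] [131.7  44. ] 2.8 slope 
scene rod 52 [ 0.55   -0.1713  0.065 ] [ 550.2 -171.2] [13.7  9.3] 22.1 slope 
scene base 1143 [ 0.488  -0.161   0.0148] [ 473.6 -165.1] [242.4 115.5] 0.4 slope
```

View pics/w3s.png

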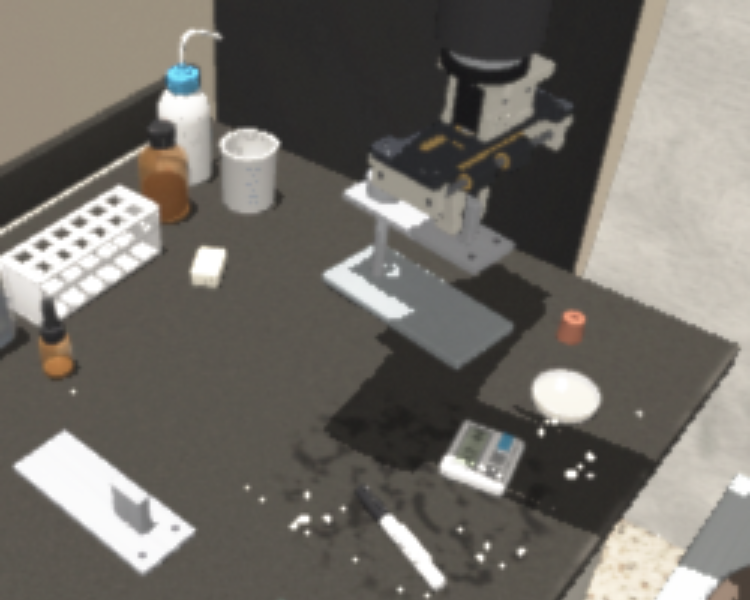

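The rod passes up into the hole (near 383,200 px in the crop). The plate is level and the side force is negligible, so I keep lowering.

```bash
python3 -m jog '[[[0,0,6,0,0,0,5],[0,0,16,0,0,0,5],[0,0,26,0,0,0,5],[0,0,36,0,0,0,5],[0,0,46,0,0,0,5],[0,0,56,0,0,0,5],[0,0,66,0,0,0,5],[0,0,76,0,0,0,5],[0,0,84,0,0,0,5],[0,0,89,0,0,0,5],[0,0,92,0,0,0,5],[0,0,93,0,0,0,5],[0,0,93,0,0,0,5]]]' 55; python3 m.py w4
```

```text
t: 9.18
eef_pos: [0.4582, -0.1603, 0.0357]
ee_rot: [3.142, 0.0, 2.986]
force: [0.4, 0.1, -2.8]
width: 0.0137
gripper_force: 55.0
9.175 [ 0.45824318 -0.16031474  0.03570754] [3.14155070e+00 2.93026693e-04 2.98639133e+00] 0.01370920468329554
wrist platetop 6742 [ 0.4323 -0.1667  0.0255] [ 429.  -169.4] [193.8  91. ] 17.8 slope [ 0.001 -0.002]
wrist collar 537 [ 0.4465 -0.1596  0.0476] [ 445.6 -159.1] [45.3 11.6] 78.7 slope 
wrist base 4741 [ 0.4203 -0.1628  0.0143] [ 409.8 -176.8] [134.  104.1] 80.5 slope 
top platetop 125 [ 0.5092 -0.1742  0.0247] [ 466.7 -177.8] [241.6  88.3] 7.8 slope [-0.002 -0.003]
top collar 23 [ 0.5629 -0.1672  0.0461] [ 561.8 -166.6] [13.7 30.8] 40.1 slope 
top base 226 [ 0.5093 -0.1703  0.0133] [ 474.  -169.7] [247.  117.3] 2.1 slope 
scene platetop 431 [ 0.4716 -0.153   0.0256] [ 459.1 -161.3] [245.4  94.8] 14.2 slope [ 0.003 -0.016]
scene collar 42 [ 0.4561 -0.1494  0.0477] [ 500.8 -149.8] [123.2  44.7] 10.5 slope 
scene base 410 [ 0.4747 -0.1393  0.0142] [ 468.5 -152.1] [254.6 101. ] 9.8 slope
```

Underside is about 3 mm above the base. I press down to contact, then release and retreat straight up.

```bash
python3 -m jog '[[[0,0,1,0,0,0,5],[0,0,2,0,0,0,5],[0,0,3,0,0,0,5],[0,0,3.3,0,0,0,5],[0,0,3.3,0,0,0,5]]]' 20
python3 -m jog '[[[0,0,0,0,0,0,20],[0,0,0,0,0,0,40],[0,0,0,0,0,0,50],[0,0,0,0,0,0,50],[0,0,0,0,0,0,50]]]' 20
```

```text
t: 9.95
eef_pos: [0.4581, -0.1603, 0.0328]
ee_rot: [-3.141, 0.0, 2.987]
force: [-3.0, 2.1, 7.2]
width: 0.0139
gripper_force: 20.0
t: 10.58
eef_pos: [0.4581, -0.1603, 0.0322]
ee_rot: [-3.142, -0.0, 2.986]
force: [0.8, -0.0, -0.3]
width: 0.0487
gripper_force: 0.0
```

```bash
python3 -m jog '[[[0,0,-10,0,0,0,50],[0,0,-35,0,0,0,50],[0,0,-70,0,0,0,50],[0,0,-110,0,0,0,50],[0,0,-150,0,0,0,50],[0,0,-190,0,0,0,50],[0,0,-220,0,0,0,50],[0,0,-220,0,0,0,50],[0,0,-220,0,0,0,50]]]' 20
python3 - <<'E'
from h import *
P=camera_params("wrist");im,d=grab_frame("wrist");W=cloud("wrist",d,P)
ims,ds=grab_frame("scene");S=cloud("scene",ds);cv2.imwrite("pics/fs.png",cv2.resize(ims[130:280,220:420],(800,600)))
for n,Q,dd in [("w",W,d),("s",S,ds)]:
  near=(dd>0)&(abs(Q[...,0]-.5)<.11)&(abs(Q[...,1]+.165)<.055)
  for zl,zh in [(.011,.017),(.018,.026),(.039,.049),(.06,.072)]:
    p=Q[near&(Q[...,2]>zl)&(Q[...,2]<zh)]
    if len(p)>8:
        print(n,zl,len(p),p.mean(0).round(4),cv2.minAreaRect(p[:,:2].astype(np.float32)*1000),np.linalg.lstsq(np.c_[p[:,:2],np.ones(len(p))],p[:,2],rcond=None)[0][:2].round(3))
E
```

```text
t: 11.7
eef_pos: [0.4576, -0.1602, 0.2522]
ee_rot: [3.141, -0.0, 2.986]
force: [-0.1, 0.4, -0.4]
width: 0.0501
gripper_force: 0.0
w 0.011 2458 [ 0.4836 -0.1678  0.0145] ((498.235107421875, -169.00811767578125), (89.97042083740234, 189.08651733398438), 81.06015014648438) [ 0.001 -0.002]
w 0.018 3406 [ 0.4839 -0.1654  0.0227] ((497.93865966796875, -167.60302734375), (60.03145980834961, 170.05433654785156), 81.06184387207031) [0.001 0.   ]
w 0.039 289 [ 0.5432 -0.1745  0.0439] ((505.3072204589844, -168.212890625), (37.725521087646484, 130.80723571777344), 80.43160247802734) [ 0.004 -0.001]
w 0.06 302 [ 0.4686 -0.1631  0.0663] ((496.1897277832031, -167.91957092285156), (12.90975284576416, 112.52860260009766), 80.1722183227539) [0.001 0.009]
s 0.011 332 [ 0.4759 -0.1438  0.0147] ((496.2828369140625, -166.94049072265625), (92.60763549804688, 189.2666778564453), 80.26412963867188) [ 0.003 -0.007]
s 0.018 525 [ 0.4857 -0.157   0.0228] ((498.1199035644531, -166.2356414794922), (65.0863265991211, 173.97308349609375), 80.7518539428711) [-0.001 -0.013]
s 0.039 93 [ 0.5186 -0.1653  0.0439] ((505.4469299316406, -162.11412048339844), (40.86090850830078, 131.10922241210938), 75.14419555664062) [ 0.005 -0.014]
s 0.06 65 [ 0.4752 -0.1598  0.0654] ((496.6227111816406, -164.93609619140625), (14.992307662963867, 116.44377899169922), 80.72602844238281) [-0.029 -0.282]
```

View pics/fs.png

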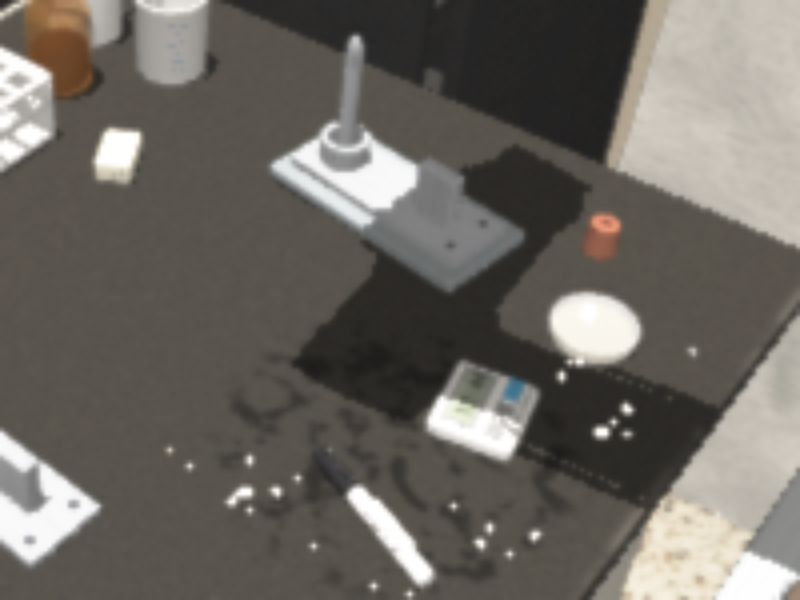

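The platen lies flat, with its top 8 mm above the base. It is centred within 2 mm and aligned with the base, the rod comes up through the collar (345,140 px), and the gripper is clear.

```bash
python3 -c "
from station import arm
print(arm.job_done())"
```

```text
the job is handed in; nothing more can be done
None
```

The job is handed in: the platen lies flat on the press base, within 2 mm of centre and in line with it, rod through its hole, and it is released with the gripper clear; the blank plate was left alone.

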